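Fold in and latch the bails of a parts pan, then stack the carry tray on it

ROBOT

A 6-joint arm with a two-finger parallel gripper is mounted at the origin on a cart in front of the work surface, level with it; the furniture and walls round the work are solid. World frame = base frame: x ahead of the robot, y to its left, z up, the work surface at z = 0. Lengths are in m, angles in rad, forces in N, time in s.
With the tool pointing down it reaches from about 0.225 to 0.875 m from the base axis. Payload 3.4 kg.
Tool frame: the origin (TCP) lies on the centre line of the jaws, within the pads' length; the fingertips stand 22 mm ahead of it and the grasp point (between the pads) lies 3 mm ahead of it; z points along the fingers, y is the line along which they close (so a half turn about z gives the same grasp; the last joint's range is limited). The gripper opens to 85 mm and grips with 20 to 120 N. Pads are 22 mm wide; open, the fingers measure 114 mm over their backs; the gripper's body (76 mm by 85 mm) begins 54 mm behind the grasp point. The pads swing forward as they close: fully open they stand 13 mm farther back than shut.
Start: joints at [1.095, 0.276, 1.505, -0, 1.361, -0.121], TCP at [0.2, 0.539, 0.253] pointing down, gripper open.
Joint ranges: [-2.89, 2.89], [-0.75, 2.08], [0.22, 2.7], [-1.18, 4.32], [0.11, 2.71], [-2.7, 2.7]. Speed limits (rad/s): [2.57, 2.57, 3.14, 3.14, 3.14, 3.14].

INTERFACE

Orientations are given as a unit quaternion [w, x, y, z].
In Python, from rig import manip gives the robot as it stands.
- The arm moves only by the shell command python3 steer.py 'ROWS' [OPENING] [FORCE]. ROWS is rows parted by semicolons, their numbers by spaces, 1 to 5 of them, each of 4 numbers: dx, dy, dz in m, then a turn about the tool's z in rad; each row shifts and turns the commanded pose from where the row before left it, along the tool's axes as they then stand; what a row does not reach is not made up. A row lasts 1/12 s, in which the tool goes at most 0.0417 m and 0.125 rad, less where a joint would pass 70% of its speed; a pose out of reach is approached as far as the arm can. OPENING is the finger opening in m, set as the command begins (- or left out keeps the last). The fingers move at their own pace and stop on an object; FORCE is the grip in N (left out, the last holds). Time passes only in rows, so rows that do not move let the fingers close. It prints the time, the measured TCP pose, the force, the opening and the grip force at its end.
- manip.get_state(): the state, without advancing time (a new reading comes with each control period).
- manip.get_image(name): name is "scene" or "top" or "wrist"; returns a dict with "img" (420x560x3 uint8, red, green, blue), "camera_matrix" (3x3 intrinsics, pixels), "k1" (the pictures are not rectified: a ray, as slopes to the right and down, at radius r is drawn at 1 + k1 r^2 times it, then the intrinsics apply), "T" (4x4, takes a point from camera to world coordinates); the wrist camera has in their place "hand_eye" (4x4, takes a point from camera to tool coordinates, whose origin is the TCP and whose axes are the flange's). Camera axes: x right, y down, z forward; pixel columns grow to the right and rows downward; lengths in m; the calibration is good to about 2 mm. A picture is of the moment at which its call begins: read the wrist's pose just before it. There is no depth.
- manip.sign_off(): hands the job in; it is judged then, once.
The state is a dict: "clock": time; "qpos": joint angles; "qd": joint speeds; "effort": joint torques, N m; "position": TCP position; "ee_rot": TCP orientation; "contact_force": force on the tool from outside, world axes, zero at the start; "moment": the same for the moment, N m; "width": finger opening in m; "gripper_force": force on a finger pad.
Only numpy, scipy, OpenCV 4.12 (cv2) and the standard library are available. Lean on these libraries where they do the work, as an engineer would, in place of code of your own. Each camera call takes 0.05 s, during which the arm holds its last target. There are 200 camera calls.

TASK

Swing both wire bails of the loaded green parts pan up and in over its opening and press each one down until it snaps home under its side clips. Then lift the carry tray level by its loose black grip and stack it centred on the pan, setting it down gently, not dropping it, so that the channels under its floor sit fully over both bails. Parts stay in the pan and tray, the tray must never press on the parts in the pan, and the pliers stay where they lie.

Things in the scene. Friction and masses are not known exactly. Their poses are not given: they have to be found in the camera images.
- parts_pan: Open green sheet-steel parts pan, rim 210 mm long (own y) x 140 mm wide (own x), foot 196 x 126, 72 mm high, 3 mm walls and floor, about 1 kg, loose, long axis roughly along the robot's y. Origin: centre of its underside, z up. Across its ends swing two bails: U of 8 mm wire, crossbar 158 mm long parallel to own x, on two 60 mm legs outside the long walls.
- bail_left (a joint): Turn of the bail at the pan's +y end (the robot's left), rad. 0: legs level, pointing outward; pi/2: straight up; grows as it folds in; 2.73: fully home on its stop. Starts between -0.1 and 0.6. The pivots are stiff: a bail stays where it is left. Latching: see point bail_left_bar.
- bail_right (a joint): Turn of the bail at the pan's -y end (the robot's right), rad, the same way: 0 level outward, pi/2 straight up, 2.73 fully home on its stop. Starts between -0.1 and 0.6.
- bail_left_hinge (a point): Point on the left bail's turning axis (parallel to the pan's x) in the pan's middle plane: pan's own (0, +94, 52) mm. The rivets lie 79 mm to either side.
- bail_right_hinge (a point): The same for the right bail: pan's own (0, -94, 52) mm.
- bail_left_bar (a point): Middle of the left crossbar, on the 8 mm wire's axis. Home: pan's own (0, +39.0, 76) mm, across the opening. On each long wall outside stands a dark leaf-spring clip; the legs meet them 0.27 rad (16 mm at the crossbar) before home, and the crossbar must be pushed down with 11 to 19 N until the legs snap under them onto the stop (bears 30 N).
- bail_right_bar (a point): Middle of the right crossbar, on the wire's axis. Home: pan's own (0, -39.0, 76) mm. Clips and stop like the left one's. A latched bail holds against about 10 N of lift.
- carry_tray: Green carry tray, rim 192 mm (own y) x 124 mm (own x), 50 mm high, 0.45 kg empty. Origin: centre of its underside, z up. Handle lengthwise over the middle: black grip 96 mm long (own y), 22 wide (own x), own z 72 to 92 mm, loose on its bow: it slides easily 7 mm either way along own y, starts anywhere in that play, so the tray shifts in the hand. Ends alike: may be stacked either way round.
- tray_channel_a (a point): The tray stands on lips 8 mm wide and high that flank two channels. Centre of the mouth of one channel: tray's own (0, +39.0, 0) mm. It runs across the tray (own x), 100 mm long, 11 mm wide, 8 mm deep, edges rounded 2 mm. Stacked, a crossbar fills each channel up to the floor and the tray's origin is 72 mm above the pan's; standing on top of the bars it is 80 mm above.
- tray_channel_b (a point): The same for the other channel: tray's own (0, -39.0, 0) mm.
- coupon_1: Dark steel weld coupon, 30 x 70 x 13 mm, lying across the pan near its left end. Origin: centre of its underside.
- coupon_2: Rusty steel weld coupon, 40 x 90 x 17 mm, lying across the pan near its middle. Origin: centre of its underside.
- coupon_3: Dark steel weld coupon, 30 x 60 x 14 mm, lying lengthwise in the tray on one side of the handle. Origin: centre of its underside.
- centre_punch: Steel centre punch, 11 x 112 x 11 mm, lying lengthwise in the tray on the other side of the handle. Origin: centre of its underside.
- pliers: Grey pliers, 67 x 143 x 12 mm, a bystander.

How it is judged:
On the way:
1. both bails snapped home while the tray still stands on the bench (value of joint each of bail_left, bail_right above 2.66 rad and height (world z) of carry_tray below 0.01 m), for 0.2 s.
At the end, for the whole second after the job is handed in: Both bails above 2.66 rad; tray origin 68-75.5 mm above the pan's, within 15 mm in x and 6 mm in y of the pan's frame, long axes within 0.07 rad, both level within 0.05 rad; pan on the bench; two coupons in the pan, third coupon and punch in the tray; pan and tray at rest (value of joint each of bail_left, bail_right above 2.66 rad and x of carry_tray in the frame of parts_pan between -0.015 and 0.015 m and y of carry_tray in the frame of parts_pan between -0.006 and 0.006 m and z of carry_tray in the frame of parts_pan between 0.068 and 0.0755 m and angle between the y axis of carry_tray and the y axis of parts_pan, either way round below 0.07 rad and angle between each of carry_tray, parts_pan's own z axis and vertical below 0.05 rad and height (world z) of parts_pan below 0.01 m and x of coupon_1 in the frame of parts_pan between -0.062 and 0.062 m and y of coupon_1 in the frame of parts_pan between -0.097 and 0.097 m and z of coupon_1 in the frame of parts_pan between -0.005 and 0.045 m and x of coupon_2 in the frame of parts_pan between -0.062 and 0.062 m and y of coupon_2 in the frame of parts_pan between -0.097 and 0.097 m and z of coupon_2 in the frame of parts_pan between -0.005 and 0.045 m and x of coupon_3 in the frame of carry_tray between -0.058 and 0.058 m and y of coupon_3 in the frame of carry_tray between -0.092 and 0.092 m and z of coupon_3 in the frame of carry_tray between 0 and 0.045 m and x of centre_punch in the frame of carry_tray between -0.058 and 0.058 m and y of centre_punch in the frame of carry_tray between -0.092 and 0.092 m and z of centre_punch in the frame of carry_tray between 0 and 0.045 m and linear speed of each of carry_tray, parts_pan below 0.02 m/s); the robot touches nothing.
It fails at once if tray dropped (faster than 0.45 m/s while not held) (linear speed of carry_tray above 0.45 m/s and contact force between the fingers and carry_tray below 0.1 N).
It fails at once if tray tipped more than 0.5 rad (angle between carry_tray's own z axis and vertical above 0.5 rad).
It fails at once if tray pressing on the parts in the pan (more than 2 N) (contact force between carry_tray and coupon_1 above 2 N or contact force between carry_tray and coupon_2 above 2 N).
It fails at once if pliers moved more than 30 mm (distance of pliers from where it was at the start of the episode above 0.03 m).
It also fails if it takes over 72 s, if anything falls off the work surface, if the arm or the gripper's body presses on something with over 40 N, if the wrist force passes 120 N, or if a joint passes its speed limit or range.

## Working session

There is one attempt and no reset: what is moved stays moved. The work goes in short steps, Python scripts to look and compute and a shell command to move; the robot and the scene stay as the last step left them, time stands still between calls to the robot, and variables do not carry over. Pictures are saved under pics/ and viewed, at most 10 in all, crops included, and the job is handed in when it is done.

```bash
ls; mkdir -p pics
python3 - <<'E'
from rig import manip
import cv2,numpy as np
s=manip.get_state();print(s)
for n in ("top","scene"):
    d=manip.get_image(n);np.savez(f"pics/{n}0.npz",**d);cv2.imwrite(f"pics/{n}0.png",d["img"][:,:,::-1]);print(n,d["camera_matrix"],d["k1"],d["T"])
E
```

```text
pics
rig.py
steer.py
{'clock': 0.0, 'qpos': array([ 1.09500529e+00,  2.76600756e-01,  1.50616875e+00, -8.59285154e-06,
        1.36065524e+00, -1.20985942e-01]), 'qd': array([0.00134298, 0.00117041, 0.00159015, 0.00282806, 0.00059216,
       0.00116916]), 'effort': array([ 1.72581236e-03, -4.16795218e+01, -2.45811456e+01,  1.38052551e-04,
        1.11751427e-02, -1.01305068e-05]), 'position': array([0.19953328, 0.53874644, 0.25242217]), 'ee_rot': array([-2.65284564e-04,  1.76472527e-01,  9.84305140e-01, -8.76804086e-04]), 'contact_force': array([6.88740727e-01, 4.23698334e-01, 5.02540956e-04]), 'moment': array([-0.04078079,  0.05158306, -0.02864867]), 'gripper_force': 0.0, 'width': 0.08535765187251677}
top [[429.27263845   0.         271.22344491]
 [  0.         429.27263845 214.5433586 ]
 [  0.           0.           1.        ]] -0.04342155317969611 [[-0.00292136 -0.97922978  0.2027326   0.38437092]
 [-0.99999258  0.00235177 -0.00305042  0.12053317]
 [ 0.00251028 -0.20274    -0.97922939  0.95975807]
 [ 0.          0.          0.          1.        ]]
scene [[512.11532575   0.         282.82133101]
 [  0.         512.11532575 215.72079064]
 [  0.           0.           1.        ]] -0.0683830474800494 [[ 0.50863442 -0.3858239   0.76969536 -0.22788248]
 [-0.8609747  -0.22409975  0.45662005 -0.35181485]
 [-0.00368639 -0.8949409  -0.44616946  0.53011863]
 [ 0.          0.          0.          1.        ]]
```
View pics/top0.png

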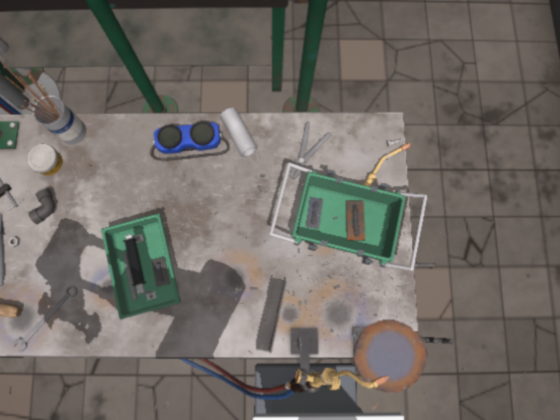

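View pics/scene0.png

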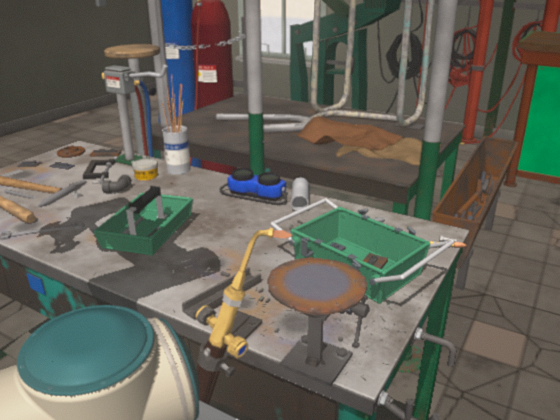

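The top view shows the pan centred near (350,217), its bails folded outward at cols 275-300 and 413-425, and the coupons at (314,212) and (355,220). The tray is at (140,265) with its grip at (134,262), and the pliers are at (312,142). In the scene view, a round stool stands between the robot and the pan.

Create h.py:
```python
import numpy as np,cv2
from scipy.spatial.transform import Rotation as R
from rig import manip
def load(n): return dict(np.load(f"pics/{n}.npz"))
def snap(n,f):
    s=manip.get_state(); d=dict(manip.get_image(n))
    if n=="wrist":
        q=s["ee_rot"];T=np.eye(4);T[:3,:3]=R.from_quat([q[1],q[2],q[3],q[0]]).as_matrix();T[:3,3]=s["position"];d["T"]=T@d["hand_eye"]
    np.savez(f"pics/{f}.npz",**d);cv2.imwrite(f"pics/{f}.png",d["img"][:,:,::-1]);return d
def rays(d,px):
    p=cv2.undistortPoints(np.float64(px).reshape(-1,1,2),d["camera_matrix"],np.array([float(d["k1"]),0,0,0]))[:,0]
    v=np.c_[p,np.ones(len(p))]@d["T"][:3,:3].T
    return d["T"][:3,3],v/np.linalg.norm(v,axis=1)[:,None]
def cast(d,px,z):
    o,v=rays(d,px);return o+v*((z-o[2])/v[:,2])[:,None]
def proj(d,P):
    Ti=np.linalg.inv(d["T"]);
    return cv2.projectPoints(np.float64(P).reshape(-1,1,3),cv2.Rodrigues(Ti[:3,:3])[0],Ti[:3,3],d["camera_matrix"],np.array([float(d["k1"]),0,0,0]))[0][:,0]
def green(d):
    h=cv2.cvtColor(d["img"],cv2.COLOR_RGB2HSV);return cv2.inRange(h,(65,90,30),(90,255,255))
def tri(d1,p1,d2,p2):
    a,u=rays(d1,[p1]);b,w=rays(d2,[p2]);u,w=u[0],w[0]
    t=np.linalg.lstsq(np.c_[u,-w],b-a,rcond=None)[0];A=a+t[0]*u;B=b+t[1]*w
    return (A+B)/2,np.linalg.norm(A-B)
```

Run:
```python
from h import *
d=load("top0");m=cv2.morphologyEx(green(d),cv2.MORPH_CLOSE,np.ones((5,5)))
cs,_=cv2.findContours(m,0,1)
for c in cs:
    if cv2.contourArea(c)<2000: continue
    (cx,cy),_,_=cv2.minAreaRect(c)
    if cy<170: continue
    z=.072 if cx>250 else .05
    P=cast(d,c[:,0].astype(float),z)[:,:2]
    r=cv2.minAreaRect(np.float32(P*1000));print(cx,cy,r);b=cv2.boxPoints(r);print(b)
im=d["img"][:,:,::-1]
a=cv2.resize(im[150:290,260:440],None,fx=4,fy=4,interpolation=cv2.INTER_CUBIC);cv2.imwrite("pics/c1.png",a)
```

```text
139.6910858154297 263.48907470703125 ((466.61151123046875, 397.317138671875), (192.4468536376953, 127.94100189208984), 15.559889793395996)
[[356.75482 433.13165]
 [391.0744  309.87964]
 [576.4682  361.50262]
 [542.1486  484.75464]]
349.38238525390625 217.47061157226562 ((563.1943359375, -46.50495910644531), (212.48382568359375, 154.03553771972656), 75.37552642822266)
[[ 461.8476   -129.85913 ]
 [ 610.89264  -168.75043 ]
 [ 664.5411     36.849213]
 [ 515.49603    75.74051 ]]
```

View pics/c1.png

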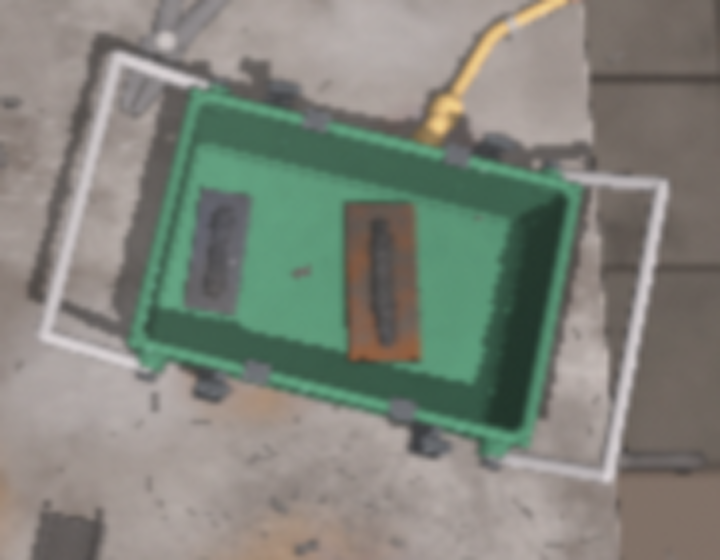

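```bash
cat > pan.py <<'E'
from h import *
from scipy.optimize import brentq
d=load("top0")
f=lambda p:np.array(p,float)/4+[260,150]
c=cast(d,f([(197,92),(580,184),(525,445),(138,344)]),.072)[:,:2]
print("corners",c.round(4),np.linalg.norm(c-np.roll(c,-1,0),axis=1).round(4))
o=c.mean(0);v=(c[0]+c[3]-c[1]-c[2]);y=v/np.linalg.norm(v);x=np.array([y[1],-y[0]])
print("pan",o,"yaw y-axis deg",np.degrees(np.arctan2(y[1],y[0])))
for s,e in((1,[(118,58),(45,337)]),(-1,[(663,183),(607,475)])):
    g=lambda t:(cast(d,f(e),.052+.06*np.sin(t)).mean(0)[:2]-o)@y*s-.094-.06*np.cos(t)
    ts=np.linspace(-.3,1,14);print([round(float(g(t)),4) for t in ts])
    for t in (0,.3,.6):
        P=cast(d,f(e),.052+.06*np.sin(t));print(t,P.round(4),np.linalg.norm(P[0]-P[1]).round(4),(P.mean(0)[:2]-o)@x)
# disc
print("disc",tri(d,(390,352),load("scene0"),(317,287)))
# tray corners by green mask crop
im=d["img"][:,:,::-1]
cv2.imwrite("pics/c2.png",np.hstack([cv2.resize(im[205:325,95:185],None,fx=4.5,fy=4.5,interpolation=2),cv2.resize(load("scene0")["img"][150:300,260:360,::-1][:120,:90],None,fx=4.5,fy=4.5)])[:, :405])
sc=load("scene0")["img"][:,:,::-1];cv2.imwrite("pics/c3.png",cv2.resize(sc[190:300,260:470],None,fx=3.8,fy=3.8,interpolation=2))
E
python3 pan.py
```

```text
corners [[ 0.6595  0.0355]
 [ 0.608  -0.1689]
 [ 0.4686 -0.131 ]
 [ 0.5222  0.0692]] [0.2108 0.1445 0.2073 0.1413]
pan [ 0.56459111 -0.0487982 ] yaw y-axis deg 75.44154239506607
[0.0015, -0.0002, -0.0013, -0.0018, -0.0017, -0.0011, 0.0002, 0.0021, 0.0045, 0.0074, 0.0109, 0.0148, 0.0191, 0.0239]
0 [[0.6854 0.0769 0.052 ]
 [0.5293 0.1178 0.052 ]] 0.1614 0.004624496720264326
0.3 [[0.6795 0.0778 0.0697]
 [0.5264 0.1178 0.0697]] 0.1582 0.0002955497937197765
0.6 [[0.6742 0.0785 0.0859]
 [0.5238 0.1179 0.0859]] 0.1554 -0.0036467051965679287
[0.0085, 0.0053, 0.0026, 0.0005, -0.001, -0.0019, -0.0022, -0.0018, -0.0008, 0.0008, 0.003, 0.0058, 0.0091, 0.0129]
0 [[ 0.6136 -0.2215  0.052 ]
 [ 0.4544 -0.1795  0.052 ]] 0.1647 0.008511313065653368
0.3 [[ 0.6091 -0.2148  0.0697]
 [ 0.453  -0.1736  0.0697]] 0.1614 0.0041064450664326305
0.6 [[ 0.605  -0.2087  0.0859]
 [ 0.4518 -0.1683  0.0859]] 0.1585 9.505080677880973e-05
disc (array([ 0.29283923, -0.09929371,  0.13501136]), np.float64(0.005291444035001183))
```

View pics/c3.png

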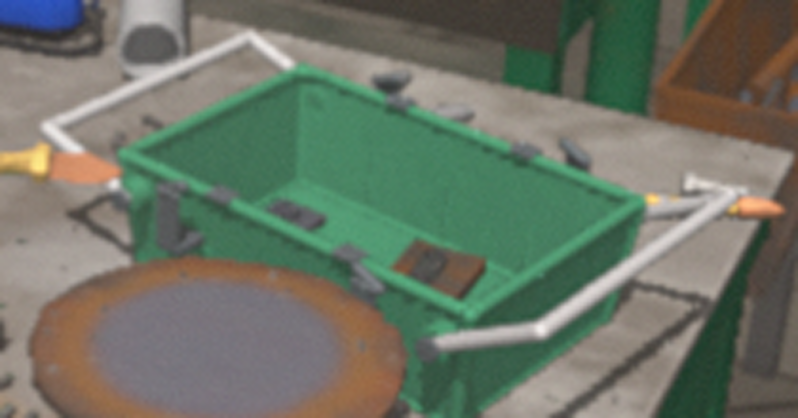

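View pics/c2.png

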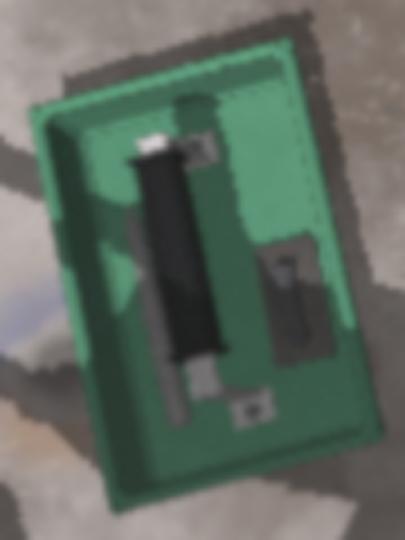

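The c3 crop shows the left bar between (45,127) and (250,35) and the right bar between (543,328) and (735,195). In c2 the tray rim corners are at (36,108), (290,42), (382,440) and (118,510), and the black grip runs from (158,160) to (203,352).

Run:
```python
from h import *
d=load("top0");s=load("scene0")
f=lambda p:np.array(p,float)/4+[260,150]
g=lambda p:np.array(p,float)/3.8+[260,190]
for n,a,b in(("Lfar",(118,58),(250,35)),("Lnear",(45,337),(45,127)),("Rfar",(663,183),(735,195)),("Rnear",(607,475),(543,328)),("rim TL",(197,92),(297,68)),("rim TR",(580,184),(642,203)),("rim BR",(525,445),(468,315)),("rim BL",(138,344),(122,153))):
    P,e=tri(d,f(a),s,g(b));print(n,P.round(4),round(e,4))
k=lambda p:np.array(p,float)/4.5+[95,205]
c=cast(d,k([(36,108),(290,42),(382,440),(118,510)]),.05)[:,:2]
print("tray",c.round(4),np.linalg.norm(c-np.roll(c,-1,0),axis=1).round(4),c.mean(0))
v=c[0]+c[1]-c[2]-c[3];print("yaw",np.degrees(np.arctan2(v[1],v[0])))
gr=cast(d,k([(158,160),(203,352)]),.09)[:,:2];print("grip",gr,gr.mean(0),np.linalg.norm(gr[0]-gr[1]))
```

```text
Lfar [0.6788 0.0782 0.0713] 0.0008
Lnear [0.5256 0.1188 0.0708] 0.0024
Rfar [ 0.6058 -0.2099  0.084 ] 0.0011
Rnear [ 0.4519 -0.1688  0.0842] 0.0001
rim TL [0.659  0.0373 0.0691] 0.005
rim TR [ 0.6084 -0.1688  0.0675] 0.0032
rim BR [ 0.4686 -0.1313  0.0693] 0.001
rim BL [0.5215 0.0705 0.0706] 0.0032
tray [[0.5417 0.4814]
 [0.5738 0.3602]
 [0.3855 0.3084]
 [0.3535 0.4296]] [0.1254 0.1952 0.1253 0.1952] [0.46362901 0.39492366]
yaw 15.388616315261924
grip [[0.51063436 0.40750046]
 [0.42400377 0.38195385]] [0.46731907 0.39472715] 0.0903188204349641
```

```bash
cat > go.py <<'E'
# go.py x y z [yaw of tool y, deg]: turn needed, and shift in tool axes after that turn
import sys
from h import *
s=manip.get_state();q=s["ee_rot"];M=R.from_quat([q[1],q[2],q[3],q[0]]).as_matrix()
t=np.array([float(a) for a in sys.argv[1:4]])
yaw=np.degrees(np.arctan2(M[1,1],M[0,1]));w=float(sys.argv[4]) if len(sys.argv)>4 else yaw
turn=-np.radians((w-yaw+180)%360-180)
M2=M@R.from_rotvec([0,0,turn]).as_matrix();sh=M2.T@(t-s["position"])
print("t",round(s["clock"],2),"pos",s["position"].round(4),"yaw",yaw.round(2),"q",s["qpos"].round(2),"F",s["contact_force"].round(1),"w",round(s["width"],4))
print("turn",turn.round(4),"shift",sh.round(4),"rows",np.ceil(np.linalg.norm(sh)/.04))
E
python3 go.py .6022 .0985 .16 75.44
```

```text
t 0.1 pos [0.1996 0.5388 0.2525] yaw 69.67 q [ 1.09  0.28  1.51 -0.    1.36 -0.12] F [ 0.4 -0.8 -0.3] w 0.0853
turn -0.1007 shift [-0.5004 -0.3248  0.0929] rows 16.0
```

```bash
python3 steer.py '0 0 0 -.1007; -.03 -.02 .003 0; -.03 -.02 .003 0; -.03 -.02 .003 0; -.03 -.02 .003 0' .04 30
python3 steer.py '-.03 -.02 .003 0; -.03 -.02 .003 0; -.03 -.02 .003 0; -.03 -.02 .003 0; -.03 -.02 .003 0'
python3 steer.py '-.03 -.02 .003 0; -.03 -.02 .003 0; -.03 -.02 .003 0; -.03 -.02 .003 0; -.03 -.02 .003 0'
python3 steer.py '0 0 0 0; 0 0 0 0'; python3 go.py .6022 .0985 .16 75.44
```

```text
clock: 0.52
position: [0.2962, 0.4303, 0.2407]
ee_rot: [-0.0, 0.126, 0.992, -0.0]
contact_force: [0.4, -0.1, -0.3]
width: 0.0398
gripper_force: 0.0
clock: 0.93
position: [0.4165, 0.2955, 0.2259]
ee_rot: [-0.0, 0.127, 0.992, -0.0]
contact_force: [1.2, 0.4, 0.3]
width: 0.0398
gripper_force: 0.0
clock: 1.35
position: [0.5366, 0.161, 0.2108]
ee_rot: [-0.0, 0.127, 0.992, 0.0]
contact_force: [1.3, 0.7, -0.5]
width: 0.0399
gripper_force: 0.0
clock: 1.52
position: [0.5366, 0.1611, 0.2104]
ee_rot: [-0.001, 0.128, 0.992, -0.0]
contact_force: [-0.8, 0.9, -1.3]
width: 0.04
gripper_force: 0.0
t 1.52 pos [0.5366 0.1611 0.2104] yaw 75.24 q [ 0.17  0.28  1.61  0.    1.26 -1.15] F [-0.8  0.9 -1.3] w 0.04
turn -0.0035 shift [-0.0793 -0.044   0.0503] rows 3.0
```

```bash
python3 steer.py '-.0265 -.0147 0 0; -.0265 -.0147 .01 0; -.0263 -.0146 .02 0; 0 0 .02 0; 0 0 0 0'
python3 go.py .6022 .0985 .072 75.44
python3 - <<'E'
from h import *
d=snap("wrist","w1");print(d["hand_eye"].round(3),d["camera_matrix"][0,0])
E
```

```text
clock: 1.93
position: [0.5989, 0.1002, 0.1572]
ee_rot: [-0.004, 0.127, 0.992, -0.0]
contact_force: [-1.1, 1.1, -0.9]
width: 0.0399
gripper_force: 0.0
t 1.93 pos [0.5989 0.1002 0.1572] yaw 75.4 q [ 0.05  0.39  1.58  0.    1.18 -1.27] F [-1.1  1.1 -0.9] w 0.0399
turn -0.0007 shift [-0.0043 -0.0006  0.0851] rows 3.0
[[ 0.    -0.953 -0.302  0.077]
 [ 1.     0.     0.    -0.   ]
 [-0.    -0.302  0.953 -0.121]
 [ 0.     0.     0.     1.   ]] 307.7544948425937
```

View pics/w1.png

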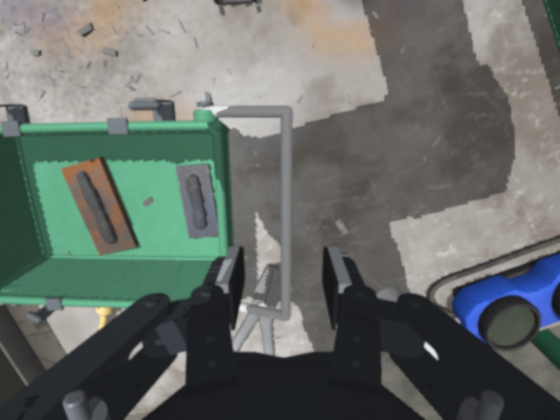

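The wrist view shows the left bar vertical at col 287, rows 110 to 313, between the fingers at cols 243 and 325 and aligned with the tool.

```bash
python3 - <<'E'
from h import *
d=load("w1");P=cast(d,[(287,110),(287,313)],.071);print(P,P.mean(0),np.linalg.norm(P[0]-P[1]))
E
python3 steer.py '-.004 0 .02 0; 0 0 .02 0; 0 0 .02 0; 0 0 .024 0; 0 0 0 0'
python3 go.py .6022 .0985 .072 75.44
```

```text
[[0.52728252 0.12096066 0.071     ]
 [0.67784585 0.08241457 0.071     ]] [0.60256418 0.10168762 0.071     ] 0.15541917121928056
clock: 2.4
position: [0.6017, 0.1007, 0.0747]
ee_rot: [-0.004, 0.126, 0.992, -0.0]
contact_force: [-0.4, -1.2, -0.5]
width: 0.0398
gripper_force: 0.0
t 2.4 pos [0.6017 0.1007 0.0747] yaw 75.55 q [ 0.05  0.48  1.67  0.    1.   -1.27] F [-0.4 -1.2 -0.5] w 0.0398
turn 0.0019 shift [-0.001  -0.002   0.0027] rows 1.0
```

```bash
python3 steer.py '0 0 .003 0; 0 0 0 0; 0 0 0 0; 0 0 0 0; 0 0 0 0' 0 40; python3 steer.py '0 0 0 0; 0 0 0 0; 0 0 0 0'; python3 go.py .6022 .0985 .072 75.44
```

```text
clock: 2.82
position: [0.6063, 0.1, 0.0759]
ee_rot: [0.001, 0.127, 0.992, 0.001]
contact_force: [-0.2, 2.6, 1.6]
width: 0.0059
gripper_force: 39.0
clock: 3.07
position: [0.6064, 0.1002, 0.0752]
ee_rot: [0.001, 0.127, 0.992, 0.001]
contact_force: [1.0, 4.9, 2.3]
width: 0.0065
gripper_force: 39.2
t 3.07 pos [0.6064 0.1002 0.0752] yaw 75.41 q [ 0.05  0.48  1.67  0.    1.   -1.27] F [1.  4.9 2.3] w 0.0065
turn -0.0006 shift [ 0.0036 -0.0027  0.0031] rows 1.0
```

```bash
python3 steer.py '0 -.0037 -.0075 0; 0 -.0037 -.0075 0; 0 -.0061 -.0065 0; 0 -.0061 -.0065 0; 0 0 0 0'; python3 steer.py '0 -.0078 -.0045 0; 0 -.0078 -.0045 0; 0 -.0087 -.002 0; 0 -.0088 -.002 0; 0 0 0 0'; python3 go.py .6022 .0985 .072 75.44
```

```text
clock: 3.48
position: [0.6014, 0.0806, 0.1039]
ee_rot: [0.001, 0.127, 0.992, 0.001]
contact_force: [0.8, 6.3, 4.3]
width: 0.0061
gripper_force: 39.6
clock: 3.9
position: [0.5936, 0.0491, 0.1191]
ee_rot: [0.002, 0.128, 0.992, 0.002]
contact_force: [-3.3, 6.3, 19.2]
width: 0.0067
gripper_force: 41.4
t 3.9 pos [0.5936 0.0491 0.1191] yaw 75.35 q [-0.04  0.41  1.66  0.    1.07 -1.35] F [-3.3  6.3 19.2] w 0.0067
turn -0.0017 shift [0.0043 0.0498 0.0473] rows 2.0
```

```bash
python3 steer.py '0 0 -.003 0; 0 0 -.003 0; 0 0 0 0'; python3 go.py .5882 .0422 .115 75.44
```

```text
clock: 4.15
position: [0.5917, 0.0481, 0.1205]
ee_rot: [-0.001, 0.127, 0.992, -0.0]
contact_force: [2.2, 3.7, -6.3]
width: 0.0061
gripper_force: 39.1
t 4.15 pos [0.5917 0.0481 0.1205] yaw 75.44 q [-0.04  0.4   1.66  0.    1.08 -1.35] F [ 2.2  3.7 -6.3] w 0.0061
turn 0.0 shift [ 0.0019 -0.0066  0.0055] rows 1.0
```

```bash
python3 steer.py '0 -.0065 .001 0; 0 -.0065 .0005 0; 0 -.0066 .001 0; 0 -.0083 .0028 0; 0 -.0084 .0038 0'; python3 go.py .573 -.016 .115; python3 steer.py '0 -.0069 .005 0; 0 -.007 .0063 0;0 0 0 0'; python3 go.py .573 -.016 .115 75.44
```

```text
clock: 4.57
position: [0.5828, 0.0121, 0.1126]
ee_rot: [-0.0, 0.126, 0.992, -0.0]
contact_force: [-0.7, 1.8, 3.8]
width: 0.0059
gripper_force: 41.9
t 4.57 pos [0.5828 0.0121 0.1126] yaw 75.48 q [-0.1   0.4   1.69 -0.    1.05 -1.41] F [-0.7  1.8  3.8] w 0.0059
turn -0.0 shift [ 0.0024 -0.0297 -0.0024] rows 1.0
clock: 4.82
position: [0.5787, -0.0033, 0.0998]
ee_rot: [-0.001, 0.127, 0.992, -0.002]
contact_force: [-1.0, -3.0, 2.1]
width: 0.006
gripper_force: 42.9
t 4.82 pos [ 0.5787 -0.0033  0.0998] yaw 75.43 q [-0.12  0.41  1.72 -0.    1.02 -1.44] F [-1.  -3.   2.1] w 0.006
turn -0.0002 shift [ 0.0024 -0.0138 -0.0152] rows 1.0
```

```bash
python3 steer.py '0 -.002 .0025 0; 0 -.002 .0025 0; 0 0 0 0'; python3 steer.py '0 -.0015 .0025 0; 0 0 0 0';python3 steer.py '0 -.001 .0015 0; 0 0 0 0'; python3 go.py .573 -.016 .0835 75.44
```

```text
clock: 5.07
position: [0.578, -0.0063, 0.096]
ee_rot: [-0.001, 0.126, 0.992, -0.002]
contact_force: [-3.6, -3.9, 5.1]
width: 0.0064
gripper_force: 43.7
clock: 5.23
position: [0.5779, -0.0071, 0.095]
ee_rot: [-0.0, 0.126, 0.992, -0.001]
contact_force: [-3.6, -1.6, 13.9]
width: 0.0061
gripper_force: 44.3
clock: 5.4
position: [0.5776, -0.0079, 0.0938]
ee_rot: [0.0, 0.126, 0.992, -0.001]
contact_force: [-3.9, -2.2, 13.6]
width: 0.0058
gripper_force: 44.4
t 5.4 pos [ 0.5776 -0.0079  0.0938] yaw 75.49 q [-0.13  0.41  1.73 -0.    1.   -1.45] F [-3.9 -2.2 13.6] w 0.0058
turn 0.0008 shift [ 0.0024 -0.009   0.0103] rows 1.0
```

```bash
for i in 1 ; do python3 steer.py '0 -.001 .0015 0; 0 0 0 0'|sed -n 2,4p; python3 steer.py '0 -.001 .0015 0; 0 0 0 0'|sed -n 2,4p; python3 steer.py '0 -.001 .0015 0; 0 0 0 0'|sed -n 2,4p; done; python3 go.py .573 -.016 .0835 75.44
```

```text
position: [0.5773, -0.009, 0.0922]
ee_rot: [0.0, 0.126, 0.992, -0.001]
contact_force: [-5.1, -3.5, 11.7]
position: [0.5769, -0.0105, 0.0898]
ee_rot: [-0.0, 0.126, 0.992, -0.002]
contact_force: [-4.2, -4.6, 6.7]
position: [0.5766, -0.0117, 0.0878]
ee_rot: [-0.0, 0.126, 0.992, -0.002]
contact_force: [-3.2, -5.5, 4.7]
t 5.9 pos [ 0.5766 -0.0117  0.0878] yaw 75.52 q [-0.14  0.42  1.74 -0.    0.99 -1.45] F [-3.2 -5.5  4.7] w 0.0064
turn 0.0014 shift [ 0.0024 -0.005   0.0044] rows 1.0
```

Force is falling, so the legs are passing the clips. I'll continue to the stop.

```bash
python3 steer.py '0 -.001 .0015 0; 0 0 0 0'|sed -n 2,4p; python3 steer.py '0 -.001 .0015 0; 0 0 0 0'|sed -n 2,4p; python3 steer.py '0 -.0005 .0015 0; 0 0 0 0'|sed -n 2,4p;  python3 go.py .573 -.016 .0835 75.44
```

```text
position: [0.5763, -0.0126, 0.0861]
ee_rot: [-0.0, 0.126, 0.992, -0.002]
contact_force: [-2.2, -5.8, 4.1]
position: [0.5761, -0.0135, 0.0844]
ee_rot: [-0.0, 0.126, 0.992, -0.002]
contact_force: [-1.7, -5.5, 1.2]
position: [0.5759, -0.0143, 0.0825]
ee_rot: [-0.001, 0.126, 0.992, -0.002]
contact_force: [-1.3, -5.9, 0.5]
t 6.4 pos [ 0.5759 -0.0143  0.0825] yaw 75.53 q [-0.14  0.42  1.74 -0.01  0.98 -1.46] F [-1.3 -5.9  0.5] w 0.0065
turn 0.0015 shift [ 0.0024 -0.0024 -0.001 ] rows 1.0
```

```bash
python3 steer.py '0 -.001 .0015 0; 0 0 0 0'|sed -n 2,4p; python3 steer.py '0 -.001 .0015 0; 0 0 0 0'|sed -n 2,4p; python3 steer.py '0 0 .0015 0; 0 0 0 0'|sed -n 2,4p;  python3 go.py .573 -.016 .0835 75.44
```

```text
position: [0.5757, -0.0151, 0.0807]
ee_rot: [-0.001, 0.126, 0.992, -0.002]
contact_force: [-1.5, -5.8, -0.2]
position: [0.5756, -0.0154, 0.08]
ee_rot: [-0.0, 0.126, 0.992, -0.001]
contact_force: [-2.2, -4.6, 5.0]
position: [0.5757, -0.0154, 0.0798]
ee_rot: [-0.0, 0.126, 0.992, -0.001]
contact_force: [-5.2, -4.6, 13.0]
t 6.9 pos [ 0.5757 -0.0154  0.0798] yaw 75.5 q [-0.15  0.42  1.75 -0.    0.97 -1.46] F [-5.2 -4.6 13. ] w 0.0063
turn 0.001 shift [ 0.0024 -0.0012 -0.0036] rows 1.0
```

```bash
python3 steer.py '0 0 -.002 0; 0 0 0 0; 0 0 0 0; 0 0 -.03 0; 0 0 -.04 0' .035 40;python3 steer.py '0 0 -.03 0; 0 0 0 0';  python3 go.py .529 -.189 .17 75.44
```

```text
clock: 7.32
position: [0.5732, -0.0134, 0.1469]
ee_rot: [-0.005, 0.127, 0.992, 0.0]
contact_force: [0.8, -1.1, -0.2]
width: 0.0349
gripper_force: 0.0
clock: 7.48
position: [0.5802, -0.0143, 0.1865]
ee_rot: [0.006, 0.127, 0.992, 0.0]
contact_force: [0.6, 0.5, -0.1]
width: 0.0353
gripper_force: 0.0
t 7.48 pos [ 0.5802 -0.0143  0.1865] yaw 75.46 q [-0.14  0.32  1.61  0.    1.2  -1.46] F [ 0.6  0.5 -0.1] w 0.0353
turn 0.0004 shift [ 0.0058 -0.182   0.0161] rows 5.0
```

```bash
python3 steer.py '.001 -.0364 .003 0; .001 -.0364 .003 0; .001 -.0364 .003 0; .001 -.0364 .003 0; .001 -.0364 .003 0';python3 steer.py '0 0 0 0; 0 0 0 0';  python3 go.py .529 -.189 .089 75.44
python3 - <<'E'
from h import *
snap("wrist","w2");snap("top","top1")
E
```

```text
clock: 7.9
position: [0.5248, -0.1899, 0.1643]
ee_rot: [-0.0, 0.126, 0.992, 0.0]
contact_force: [0.4, -0.2, 0.7]
width: 0.035
gripper_force: 0.0
clock: 8.07
position: [0.5248, -0.1903, 0.1642]
ee_rot: [-0.001, 0.129, 0.992, 0.0]
contact_force: [0.1, 0.6, -0.1]
width: 0.0352
gripper_force: 0.0
t 8.07 pos [ 0.5248 -0.1903  0.1642] yaw 75.23 q [-0.47  0.32  1.68  0.    1.15 -1.79] F [ 0.1  0.6 -0.1] w 0.0352
turn -0.0036 shift [-0.0039  0.0023  0.0752] rows 2.0
```

View pics/w2.png

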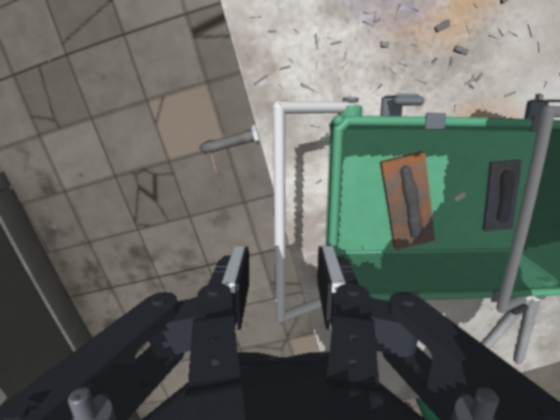

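The right bar is at col 279, rows 107 to 318, between the finger pads. The rim's near edge is at col 332. The left bail crosses the opening at cols 505-545, but foreshortening means this view can't show whether it latched.

Run:
```python
from h import *
d=load("w2");P=cast(d,[(279,107),(279,318)],.084);print(P.round(4),P.mean(0),np.linalg.norm(P[0]-P[1]))
c=cast(d,[(332,120),(332,290)],.072);print(c.round(4))
y=np.array([.2514,.9679]);print((c.mean(0)-P.mean(0))[:2]@y)
L=cast(d,[(540,102),(505,305)],.076);o=np.array([.5646,-.0488]);print("left bar",L.round(4),[(p[:2]-o)@y for p in L],np.linalg.norm(L[0]-L[1]))
```

```text
[[ 0.4507 -0.1737  0.084 ]
 [ 0.6033 -0.2145  0.084 ]] [ 0.52697738 -0.19413033  0.084     ] 0.15794349447152287
[[ 0.4679 -0.1415  0.072 ]
 [ 0.5971 -0.169   0.072 ]]
0.03903309352203618
left bar [[ 4.898e-01 -6.000e-04  7.600e-02]
 [ 6.488e-01 -3.140e-02  7.600e-02]] [np.float64(0.027857686735132926), np.float64(0.03800845732620983)] 0.16193441399059946
```

```bash
python3 go.py .528 -.192 .088 75.44;  python3 steer.py '-.002 -.001 .025 0; -.001 0 .025 0; 0 0 .02 0; 0 0 .006 0; 0 0 0 0' .028 40 ; python3 go.py .528 -.192 .088 75.44
```

```text
t 8.17 pos [ 0.5254 -0.1883  0.1647] yaw 75.42 q [-0.47  0.32  1.68  0.    1.15 -1.79] F [-0.1  0.7 -0.8] w 0.035
turn -0.0004 shift [-0.0035 -0.003   0.0767] rows 2.0
clock: 8.58
position: [0.5274, -0.1887, 0.0876]
ee_rot: [-0.002, 0.126, 0.992, 0.001]
contact_force: [0.2, -0.5, 0.5]
width: 0.0278
gripper_force: 0.0
t 8.58 pos [ 0.5274 -0.1887  0.0876] yaw 75.55 q [-0.47  0.4   1.77  0.    0.98 -1.79] F [ 0.2 -0.5  0.5] w 0.0278
turn 0.0019 shift [-0.0015 -0.0031 -0.0004] rows 1.0
```

```bash
python3 steer.py '0 -.002 0 0; 0 0 0 0; 0 0 0 0; 0 0 0 0; 0 0 0 0' 0 40;python3 steer.py '0 0 0 0;0 0 0 0; 0 .0065 -.0078 0; 0 .007 -.0073 0; 0 0 0 0'; python3 go.py .5409 -.1398 .115 75.44;python3 steer.py '0 .0078 -.005 0; 0 .0078 -.0039 0; 0 .0087 -.0024 0; 0 .0088 -.0015 0; 0 0 0 0';python3 go.py .5409 -.1398 .115 75.44
```

```text
clock: 9.0
position: [0.5286, -0.1934, 0.0906]
ee_rot: [0.002, 0.127, 0.992, -0.001]
contact_force: [-0.0, -2.5, 2.3]
width: 0.0064
gripper_force: 39.2
clock: 9.42
position: [0.5312, -0.18, 0.1058]
ee_rot: [0.0, 0.126, 0.992, -0.001]
contact_force: [-2.2, -5.0, 4.8]
width: 0.0062
gripper_force: 39.7
t 9.42 pos [ 0.5312 -0.18    0.1058] yaw 75.49 q [-0.45  0.38  1.75 -0.    1.01 -1.77] F [-2.2 -5.   4.8] w 0.0062
turn 0.001 shift [ 0.0007  0.0413 -0.0093] rows 2.0
clock: 9.83
position: [0.54, -0.1472, 0.1196]
ee_rot: [0.001, 0.126, 0.992, -0.0]
contact_force: [-2.7, -1.0, 13.9]
width: 0.0062
gripper_force: 41.4
t 9.83 pos [ 0.54   -0.1472  0.1196] yaw 75.47 q [-0.39  0.36  1.74  0.    1.04 -1.71] F [-2.7 -1.  13.9] w 0.0062
turn 0.0005 shift [0.001  0.0074 0.0046] rows 1.0
```

```bash
python3 steer.py '0 .0065 -.003 0; 0 .0065 .0005 0; 0 .0066 .001 0; 0 .0083 .0028 0; 0 .0084 .0038 0'; python3 steer.py '0 .0069 .005 0; 0 .007 .0063 0;0 0 0 0'; python3 go.py .5555 -.081 .085 75.44
```

```text
clock: 10.25
position: [0.5485, -0.1118, 0.1116]
ee_rot: [-0.0, 0.127, 0.992, -0.0]
contact_force: [0.1, -3.4, 4.9]
width: 0.0061
gripper_force: 41.0
clock: 10.5
position: [0.5524, -0.0969, 0.0996]
ee_rot: [-0.0, 0.126, 0.992, 0.001]
contact_force: [1.8, -0.2, -0.6]
width: 0.0061
gripper_force: 39.8
t 10.5 pos [ 0.5524 -0.0969  0.0996] yaw 75.48 q [-0.3   0.38  1.76  0.    1.   -1.62] F [ 1.8 -0.2 -0.6] w 0.0061
turn 0.0006 shift [0.001  0.0162 0.0146] rows 1.0
```

```bash
python3 steer.py '0 .002 .0025 0; 0 .002 .0025 0; 0 0 0 0'|sed -n 2,4p; python3 steer.py '0 .001 .002 0; 0 0 0 0'|sed -n 2,4p;python3 steer.py '0 .001 .002 0; 0 0 0 0'|sed -n 2,4p;python3 steer.py '0 .001 .002 0; 0 0 0 0'|sed -n 2,4p;python3 steer.py '0 .001 .0015 0; 0 0 0 0'|sed -n 2,4p; python3 steer.py '0 .001 .0015 0; 0 0 0 0'|sed -n 2,4p;python3 go.py .5555 -.081 .085 75.44
```

```text
position: [0.5531, -0.0948, 0.0967]
ee_rot: [0.0, 0.127, 0.992, -0.0]
contact_force: [-2.1, -2.7, 9.0]
position: [0.5534, -0.0933, 0.0947]
ee_rot: [0.0, 0.127, 0.992, 0.001]
contact_force: [0.8, 1.0, 4.6]
position: [0.5538, -0.0919, 0.0921]
ee_rot: [0.0, 0.127, 0.992, 0.001]
contact_force: [0.4, 1.5, 3.8]
position: [0.5541, -0.0908, 0.09]
ee_rot: [0.0, 0.127, 0.992, 0.001]
contact_force: [1.7, 3.9, 1.7]
position: [0.5543, -0.09, 0.0885]
ee_rot: [0.0, 0.127, 0.992, 0.001]
contact_force: [1.3, 4.1, 2.6]
position: [0.5545, -0.0891, 0.0864]
ee_rot: [0.0, 0.127, 0.992, 0.001]
contact_force: [2.9, 4.9, -0.2]
t 11.58 pos [ 0.5545 -0.0891  0.0864] yaw 75.4 q [-0.28  0.4   1.77  0.    0.97 -1.6 ] F [ 2.9  4.9 -0.2] w 0.0064
turn -0.0007 shift [0.0011 0.0081 0.0014] rows 1.0
```

```bash
python3 steer.py '0 .001 .0015 0; 0 0 0 0'|sed -n 2,4p; python3 steer.py '0 .001 .0015 0; 0 0 0 0'|sed -n 2,4p;python3 steer.py '0 .001 .0015 0; 0 0 0 0'|sed -n 2,4p;python3 steer.py '0 .001 .0015 0; 0 0 0 0'|sed -n 2,4p;python3 go.py .5555 -.081 .085 75.44
```

```text
position: [0.5547, -0.0883, 0.0848]
ee_rot: [0.0, 0.127, 0.992, 0.001]
contact_force: [3.4, 4.7, -0.4]
position: [0.5549, -0.0878, 0.0836]
ee_rot: [-0.0, 0.127, 0.992, 0.0]
contact_force: [2.1, 4.7, 2.3]
position: [0.555, -0.0876, 0.0829]
ee_rot: [0.0, 0.126, 0.992, -0.0]
contact_force: [0.9, 2.3, 6.4]
position: [0.555, -0.0875, 0.0827]
ee_rot: [0.0, 0.126, 0.992, -0.001]
contact_force: [-2.9, 0.8, 13.4]
t 12.25 pos [ 0.555  -0.0875  0.0827] yaw 75.5 q [-0.28  0.4   1.78 -0.    0.96 -1.59] F [-2.9  0.8 13.4] w 0.0057
turn 0.001 shift [ 0.0012  0.0064 -0.0023] rows 1.0
```

```bash
python3 steer.py '0 0 .002 0; 0 0 0 0'|sed -n 2,4p; python3 steer.py '0 0 -.004 0; 0 0 0 0;0 0 0 0;0 0 -.04 0; 0 0 -.04 0' .03 40 ;python3 steer.py '0 0 -.03 0; 0 0 0 0;0 0 0 0';python3 go.py .5646 -.0488 .2 75.44
python3 - <<'E'
from h import *
a=snap("top","top2");b=snap("scene","scene2");f=lambda m,s:cv2.resize(m[:,:,::-1],None,fx=s,fy=s,interpolation=2)
cv2.imwrite("pics/c4.png",np.vstack([f(a["img"][160:285,280:420],2.6),]))
cv2.imwrite("pics/c5.png",np.hstack([f(a["img"][160:280,280:420],2.8),f(b["img"][190:310,280:440],2.8)[:336]])[:, :800])
E
```

```text
position: [0.5551, -0.0875, 0.0825]
ee_rot: [0.001, 0.126, 0.992, -0.001]
contact_force: [-5.9, 1.0, 25.5]
clock: 12.83
position: [0.5525, -0.0861, 0.1602]
ee_rot: [-0.005, 0.127, 0.992, 0.0]
contact_force: [1.4, -0.8, 0.4]
width: 0.0297
gripper_force: 0.0
clock: 13.08
position: [0.5559, -0.0869, 0.1939]
ee_rot: [0.001, 0.127, 0.992, -0.001]
contact_force: [-0.3, -0.2, -0.7]
width: 0.0298
gripper_force: 0.0
t 13.08 pos [ 0.5559 -0.0869  0.1939] yaw 75.44 q [-0.28  0.3   1.63 -0.    1.21 -1.59] F [-0.3 -0.2 -0.7] w 0.0298
turn 0.0 shift [ 0.0011  0.0391 -0.0061] rows 1.0
```

View pics/c5.png

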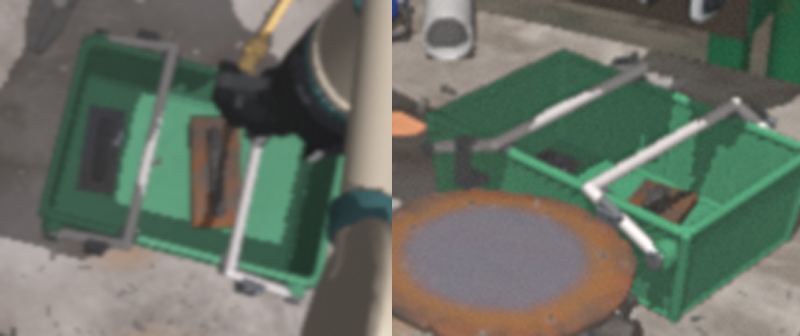

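The c5 crop shows both bars folded in across the opening. The left one runs from (177,45) to (131,243) in the top half. The right one's near end is at (232,272) in the top half and (590,188) in the scene half.

```bash
python3 - <<'E'
from h import *
d=load("top2");s=load("scene2")
f=lambda p:np.array(p,float)/2.8+[280,160]
g=lambda p:np.array(p,float)/2.8+[280,190]
y=np.array([.2514,.9679]);x=np.array([.9679,-.2514])
c=cast(d,f([(87,36),(42,235)]),.072);print("rim left",c.round(4))
e=c[1,:2]-c[0,:2]
o=np.array([.5646,-.0488])
print("rim left in pan y",[(p[:2]-o)@y for p in c])
for n,a,b in(("Lfar",(177,45),(253,68)),("Lnear",(131,243),(100,143)),("Rnear",(232,272),(198,188))):
    P,er=tri(d,f(a),s,g(b));print(n,P.round(4),round(er,4),"pan",(P[:2]-o)@x,(P[:2]-o)@y)
E
python3 steer.py '0 .01 -.04 0;0 .04 0 0;0 .04 0 0;0 .04 0 0;0 .04 0 0'; python3 steer.py '0 .04 0 0;0 .04 0 0;0 0 0 0'|head -2
python3 - <<'E'
from h import *
a=snap("top","top3");b=snap("scene","scene3");f=lambda m,s:cv2.resize(m[:,:,::-1],None,fx=s,fy=s,interpolation=2)
cv2.imwrite("pics/c6.png",np.vstack([np.pad(f(a["img"][160:285,280:420],3)[:290],((0,0),(0,30),(0,0)))[:, :450],f(b["img"][195:305,290:440],3)[:300]]))
E
```

```text
rim left [[0.6598 0.0315 0.072 ]
 [0.5055 0.0684 0.072 ]]
rim left in pan y [np.float64(0.10168317258481621), np.float64(0.09860125579435573)]
Lfar [ 0.6507 -0.0359  0.0758] 0.0026 pan 0.08004541409218928 0.034145731847294844
Lnear [0.4968 0.0057 0.0777] 0.0064 pan -0.0792908604218276 0.03576183605133116
Rnear [ 0.4762 -0.0699  0.0772] 0.0025 pan -0.0802111780855031 -0.04265232331067361
clock: 13.6
position: [0.5971, 0.0794, 0.2305]
ee_rot: [-0.002, 0.127, 0.992, -0.0]
contact_force: [0.1, -1.1, -0.3]
width: 0.0303
gripper_force: 0.0
clock: 13.85
position: [0.6183, 0.1627, 0.2296]
```

View pics/c6.png

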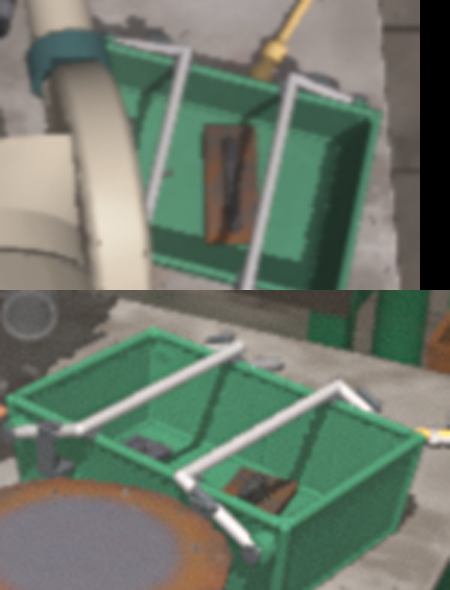

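Both bars triangulate to z ≈ 0.077 and lie 78 mm apart, so both bails are home, and the pan has shifted about 4 mm. Tray next.

```bash
python3 steer.py '0 0 0 .125;0 0 0 .125;0 0 0 .125;0 0 0 .125;0 0 0 .125' .06 60|head -1; python3 steer.py '0 0 0 .125;0 0 0 .125;0 0 0 .125;0 0 0 .125;0 0 0 .125'|head -1;python3 steer.py '0 0 0 .125;0 0 0 .125;0 0 0 .125;0 0 0 .125;0 0 0 .125'|head -1;python3 steer.py '0 0 0 .125;0 0 0 .125;0 0 0 .125;0 0 0 .125;0 0 0 .118'|head -2; python3 steer.py '0 0 0 .125; 0 0 0 0'|head -2; python3 go.py .4673 .3947 .17 -74.6
```

```text
clock: 14.37
clock: 14.78
clock: 15.2
clock: 15.62
position: [0.6172, 0.1535, 0.2313]
clock: 15.78
position: [0.6172, 0.1536, 0.2314]
t 15.78 pos [0.6172 0.1536 0.2314] yaw -74.78 q [ 0.14  0.38  1.4  -0.    1.36  1.44] F [ 0.7 -0.7 -0.5] w 0.0598
turn -0.0032 shift [-0.0803 -0.2723  0.0616] rows 8.0
```

```bash
python3 steer.py '-.01 -.034 .004 -.003;-.01 -.034 .004 0;-.01 -.034 .004 0;-.01 -.034 .004 0;-.01 -.034 .004 0'|head -2; python3 steer.py '-.01 -.034 .004 0;-.01 -.034 .004 0;-.01 -.034 .004 0;0 0 .01 0;0 0 0 0'|head -2;  python3 go.py .4673 .3947 .17 -74.6
python3 - <<'E'
from h import *
w=snap("wrist","w3");snap("top","top4");snap("scene","scene4")
h=cv2.cvtColor(w["img"],cv2.COLOR_RGB2HSV)
cs,_=cv2.findContours(cv2.morphologyEx(green(w),3,np.ones((9,9))),0,1);c=max(cs,key=cv2.contourArea)
print(cv2.minAreaRect(c))
E
```

```text
clock: 16.2
position: [0.5231, 0.3055, 0.2118]
clock: 16.62
position: [0.4659, 0.3957, 0.1884]
t 16.62 pos [0.4659 0.3957 0.1884] yaw -74.09 q [ 0.59  0.37  1.52 -0.    1.25  1.88] F [-0.7 -0.3 -0.3] w 0.0598
turn 0.0089 shift [0.0012 0.0013 0.0184] rows 1.0
((278.5, 185.0), (214.0, 161.0), 90.0)
```

View pics/w3.png

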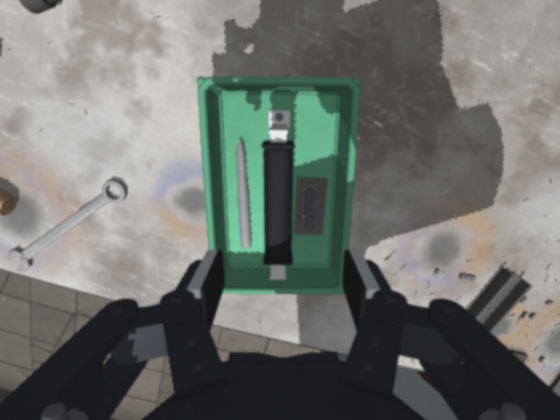

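The wrist view shows the grip at cols 264-292, rows 142 to 264, parallel to the tool's x. The punch is on the left and the coupon on the right.

Run:
```python
from h import *
d=load("w3");P=cast(d,[(278.5,142),(278,264)],.088);print(P.round(4),P.mean(0),np.linalg.norm(P[0]-P[1]),np.degrees(np.arctan2(*(P[0]-P[1])[[1,0]])))
c=cast(d,[(199,79),(358,79),(345,292),(213,292)],.05)[:,:2];print(c.round(4),c.mean(0))
# pan now, two views partially: save crop of top4
a=load("top4")["img"][:,:,::-1];cv2.imwrite("pics/c7.png",cv2.resize(a[160:285,270:430],None,fx=4.5,fy=4.5,interpolation=2))
```

```text
[[0.5148 0.4123 0.088 ]
 [0.421  0.3864 0.088 ]] [0.46791229 0.39931274 0.088     ] 0.09730306685111988 15.429938708222231
[[0.5412 0.4856]
 [0.5757 0.3644]
 [0.3883 0.3094]
 [0.3528 0.4342]] [0.4644955  0.39838081]
```

View pics/c7.png

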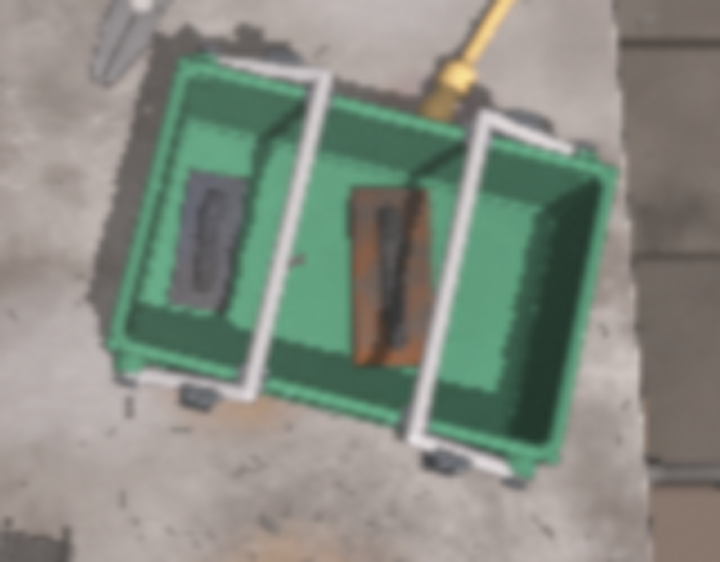

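The bars in c7 run from (323,78) to (254,397) and from (487,118) to (418,438). The pan is unobstructed.

```bash
python3 - <<'E'
from h import *
d=load("top4");f=lambda p:np.array(p,float)/4.5+[270,160]
B=cast(d,f([(323,78),(254,397),(487,118),(418,438)]),.076)[:,:2];print(B.round(4),np.linalg.norm(B[0]-B[1]),np.linalg.norm(B[2]-B[3]))
o=B.mean(0);v=B[0]+B[1]-B[2]-B[3];y=v/np.linalg.norm(v);x=np.array([y[1],-y[0]]);u=B[0]+B[2]-B[1]-B[3]
print("o",o,"yaw",np.degrees(np.arctan2(y[1],y[0])),np.degrees(np.arctan2(u[1],u[0]))+90,"spacing",(B[0]+B[1]-B[2]-B[3])@y/2)
C=cast(d,f([(180,58),(616,167),(552,460),(112,342)]),.072)[:,:2];print("rim centre",C.mean(0),np.linalg.norm(C-np.roll(C,-1,0),axis=1));w=C[0]+C[3]-C[1]-C[2];print(np.degrees(np.arctan2(w[1],w[0])))
E
python3 go.py .4676 .397 .085 -74.6; python3 steer.py '0 0 0 .009;.0003 0 .03 0;0 0 .03 0;0 0 .025 0;0 0 .015 0'; python3 steer.py '0 0 0 0;0 0 0 0';python3 go.py .4676 .397 .085 -74.6
```

```text
[[ 0.6485 -0.0338]
 [ 0.4958  0.0036]
 [ 0.6287 -0.1113]
 [ 0.4766 -0.0713]] 0.15717853499284998 0.1572130239744924
o [ 0.56239197 -0.05320518] yaw 75.63492551526937 75.7544250785865 spacing 0.07866989897743867
rim centre [ 0.56353065 -0.05109852] [0.21364685 0.14438053 0.20975793 0.14178753]
74.96872099669547
t 16.77 pos [0.4686 0.3947 0.1905] yaw -74.39 q [ 0.59  0.37  1.52 -0.    1.25  1.89] F [ 1.1 -0.3 -0.3] w 0.0598
turn 0.0037 shift [-0.0003 -0.0026  0.1055] rows 3.0
clock: 17.18
position: [0.4681, 0.3941, 0.0887]
ee_rot: [0.001, 0.991, 0.13, -0.001]
contact_force: [-1.1, -0.5, -0.0]
width: 0.0603
gripper_force: 0.0
clock: 17.35
position: [0.4689, 0.3952, 0.0908]
ee_rot: [0.0, 0.991, 0.131, -0.0]
contact_force: [-0.5, -0.9, 0.4]
width: 0.06
gripper_force: 0.0
t 17.35 pos [0.4689 0.3952 0.0908] yaw -74.99 q [ 0.59  0.46  1.65 -0.    1.03  1.9 ] F [-0.5 -0.9  0.4] w 0.06
turn -0.0067 shift [-0.0007 -0.002   0.0058] rows 1.0
```

```bash
python3 steer.py '0 -.002 .006 -.006;0 0 0 0;0 0 0 0;0 0 0 0;0 0 0 0' .01 70|head -2; python3 steer.py '0 0 0 0;0 0 0 0;0 0 0 0;0 0 0 0'; python3 go.py .4676 .397 .085 -74.6; python3 steer.py '0 0 -.003 0;0 0 -.005 0;0 0 -.008 0;0 0 -.01 0;0 0 0 0';python3 steer.py '0 0 -.01 0;0 0 -.015 0;0 0 -.015 0;0 0 -.015 0;0 0 0 0'; python3 go.py .4676 .397 .085 -74.6
```

```text
clock: 17.77
position: [0.4682, 0.3991, 0.086]
clock: 18.1
position: [0.4682, 0.3991, 0.086]
ee_rot: [-0.001, 0.991, 0.134, 0.001]
contact_force: [-1.7, 4.4, 6.2]
width: 0.0209
gripper_force: 71.3
t 18.1 pos [0.4682 0.3991 0.086 ] yaw -74.56 q [0.59 0.47 1.65 0.   1.02 1.89] F [-1.7  4.4  6.2] w 0.0209
turn 0.0006 shift [-0.0012  0.0019  0.001 ] rows 1.0
clock: 18.52
position: [0.4686, 0.3985, 0.1127]
ee_rot: [-0.0, 0.991, 0.134, 0.001]
contact_force: [1.3, -0.2, -6.2]
width: 0.0206
gripper_force: 69.7
clock: 18.93
position: [0.4693, 0.3992, 0.1696]
ee_rot: [-0.001, 0.991, 0.134, 0.003]
contact_force: [0.6, -0.0, -5.6]
width: 0.0208
gripper_force: 69.7
t 18.93 pos [0.4693 0.3992 0.1696] yaw -74.56 q [ 0.59  0.39  1.55 -0.    1.2   1.89] F [ 0.6 -0.  -5.6] w 0.0208
turn 0.0007 shift [-0.0027  0.0018  0.0846] rows 3.0
```

```bash
python3 steer.py '0 0 -.02 -.1;0 0 -.02 -.1;0 0 -.01 -.1;0 0 0 -.1;0 0 0 -.1'|head -2; python3 steer.py '0 0 0 -.1;0 0 0 -.1;0 0 0 -.1;0 0 0 -.1;0 0 0 -.1'|head -2; python3 steer.py '0 0 0 -.05;0 0 0 0'|head -2;python3 go.py .5633 -.0495 .21 -14.37
```

```text
clock: 19.35
position: [0.4678, 0.3981, 0.2164]
clock: 19.77
position: [0.4671, 0.3977, 0.2149]
clock: 19.93
position: [0.4672, 0.3977, 0.215]
t 19.93 pos [0.4672 0.3977 0.215 ] yaw -14.36 q [0.59 0.36 1.48 0.   1.31 0.84] F [ 0.2  0.  -6.6] w 0.0208
turn 0.0002 shift [-0.4094  0.2041  0.0053] rows 12.0
```

```bash
python3 steer.py '-.01 .005 0 0;-.018 .009 0 0;-.024 .012 0 0;-.024 .012 0 0;-.024 .012 0 0'|head -2;python3 steer.py '-.024 .012 0 0;-.024 .012 0 0;-.024 .012 0 0;-.024 .012 0 0;-.024 .012 0 0'|head -2;python3 steer.py '-.024 .012 0 0;-.024 .012 0 0;-.024 .012 0 0;-.024 .012 0 0;-.024 .012 0 0'|head -2;python3 steer.py '-.024 .012 0 0;-.018 .009 0 0;-.014 .006 0 0;-.008 .004 0 0;0 0 0 0'|head -2;python3 go.py .5633 -.0495 .21 -14.37
```

```text
clock: 20.35
position: [0.491, 0.2869, 0.2156]
clock: 20.77
position: [0.5191, 0.1555, 0.2158]
clock: 21.18
position: [0.5472, 0.0244, 0.2158]
clock: 21.6
position: [0.5619, -0.0456, 0.2157]
t 21.6 pos [ 0.5619 -0.0456  0.2157] yaw -14.58 q [-0.2   0.28  1.59 -0.    1.27  0.05] F [ 0.6  0.1 -6.4] w 0.021
turn -0.0037 shift [-0.0034  0.0023  0.0057] rows 1.0
```

```bash
python3 steer.py '-.0034 .0023 .01 0;0 0 .015 0;0 0 .01 0;0 0 0 0;0 0 0 0';python3 go.py .5633 -.0495 .18 -14.37
python3 - <<'E'
from h import *
a=snap("top","top5");b=snap("scene","scene5");w=snap("wrist","w5");f=lambda m,s:cv2.resize(m[:,:,::-1],None,fx=s,fy=s,interpolation=2)
A=f(a["img"][155:295,265:425],2.4);B=f(b["img"][160:310,270:445],2.4)
im=np.zeros((600,800,3),np.uint8);im[:336,:384]=A;im[:360,384:800]=B[:360,:416];im[360:,:320]=cv2.resize(w["img"][:,:,::-1],(320,240));cv2.imwrite("pics/c8.png",im)
E
```

```text
clock: 22.02
position: [0.5623, -0.046, 0.1798]
ee_rot: [-0.001, 0.79, 0.613, -0.001]
contact_force: [0.4, -0.8, -6.9]
width: 0.0208
gripper_force: 69.9
t 22.02 pos [ 0.5623 -0.046   0.1798] yaw -14.35 q [-0.21  0.31  1.64  0.    1.19  0.05] F [ 0.4 -0.8 -6.9] w 0.0208
turn 0.0004 shift [-0.0031  0.0018 -0.0002] rows 1.0
```

View pics/c8.png

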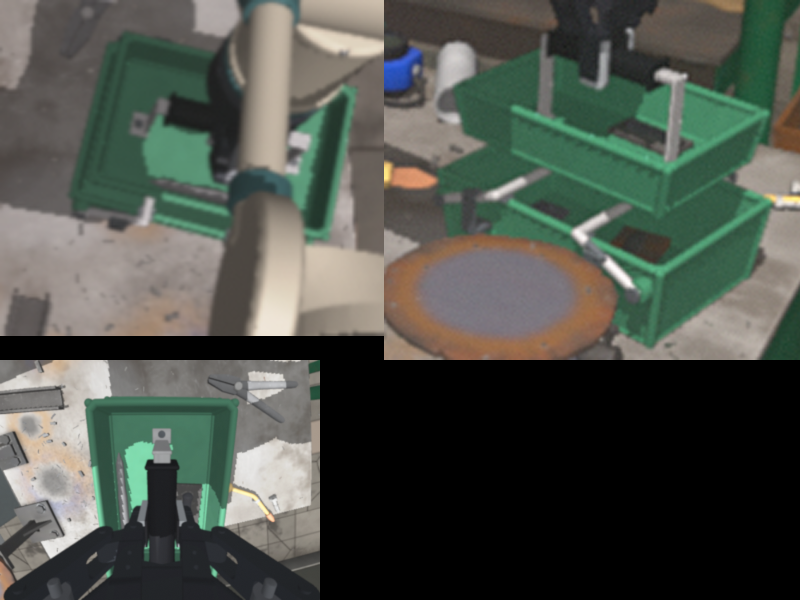

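c8 shows the tray held level over the pan with its rim corners in view. In the scene part these are (665,178), (768,118) and (455,90), and the bar ends are at (490,197) and (580,235). In the wrist part the rim's far corners are at (90,400) and (237,402). I've now gone over the ten-picture limit, so I'll work from numbers only from here.

Run:
```python
from h import *
s=load("scene5");w=load("w5");t=load("top5")
y=np.array([.248,.9688]);x=np.array([.9688,-.248])
g=lambda p:(np.array(p,float)-[384,0])/2.4+[270,160]
zr=.1438
def show(n,P):
    for p in np.atleast_2d(P): print(n,p.round(4),"x %.4f y %.4f"%(p[:2]@x,p[:2]@y))
show("scene tray NR,FR,NL",cast(s,g([(665,178),(768,118),(455,90)]),zr))
show("scene bars L,R near ends",cast(s,g([(490,197),(580,235)]),.076))
show("scene pan BR,TR",cast(s,g([(657,268),(770,203)]),.072))
W=cast(w,np.array([(90,40),(237,42)])*1.75,zr);show("wrist tray +y end",W);print(np.linalg.norm(W[0]-W[1]))
f=lambda p:np.array(p,float)/2.4+[265,155]
show("top tray TL? BL?",cast(t,f([(125,33),(75,210)]),zr))
show("top bar L near end",cast(t,f([(148,225)]),.076))
d=load("top4");k=lambda p:np.array(p,float)/4.5+[270,160]
show("top4 bars near",cast(d,k([(254,397),(418,438)]),.076))
d=load("scene4");
st=manip.get_state()["position"];print("tcp x,y",st[:2]@x,st[:2]@y)
```

```text
scene tray NR,FR,NL [ 0.465  -0.132   0.1438] x 0.4833 y -0.0125
scene tray NR,FR,NL [ 0.5893 -0.1651  0.1438] x 0.6119 y -0.0138
scene tray NR,FR,NL [0.5179 0.055  0.1438] x 0.4881 y 0.1817
scene bars L,R near ends [0.4922 0.01   0.076 ] x 0.4744 y 0.1317
scene bars L,R near ends [ 0.4756 -0.0707  0.076 ] x 0.4783 y 0.0494
scene pan BR,TR [ 0.4681 -0.1318  0.072 ] x 0.4862 y -0.0116
scene pan BR,TR [ 0.5961 -0.1737  0.072 ] x 0.6206 y -0.0205
wrist tray +y end [0.5284 0.0592 0.1438] x 0.4972 y 0.1884
wrist tray +y end [0.6489 0.0269 0.1438] x 0.6220 y 0.1870
0.12483435660164942
top tray TL? BL? [0.646  0.0266 0.1438] x 0.6193 y 0.1860
top tray TL? BL? [0.4985 0.0702 0.1438] x 0.4655 y 0.1916
top bar L near end [0.4947 0.0032 0.076 ] x 0.4785 y 0.1258
top4 bars near [0.4958 0.0036 0.076 ] x 0.4795 y 0.1264
top4 bars near [ 0.4766 -0.0713  0.076 ] x 0.4794 y 0.0491
tcp x,y 0.5578607278399339 0.09464965962176825
```

```bash
python3 steer.py '-.001 0 .005 0;0 0 .004 0;0 0 0 0'|sed -n 2,4p; for k in 1; do python3 steer.py '0 0 .0015 0;0 0 0 0'|sed -n 2,4p;python3 steer.py '0 0 .0015 0;0 0 0 0'|sed -n 2,4p;python3 steer.py '0 0 .0015 0;0 0 0 0'|sed -n 2,4p;python3 steer.py '0 0 .001 0;0 0 0 0'|sed -n 2,4p; done
```

```text
position: [0.5624, -0.0479, 0.1711]
ee_rot: [-0.001, 0.79, 0.613, -0.0]
contact_force: [-1.2, -0.1, -6.3]
position: [0.5629, -0.048, 0.1701]
ee_rot: [-0.0, 0.79, 0.613, -0.0]
contact_force: [0.8, -0.5, -6.0]
position: [0.563, -0.048, 0.1688]
ee_rot: [-0.0, 0.79, 0.613, -0.0]
contact_force: [0.0, 0.0, -6.6]
position: [0.563, -0.048, 0.1672]
ee_rot: [-0.0, 0.79, 0.613, -0.0]
contact_force: [-0.3, -0.0, -6.5]
position: [0.563, -0.048, 0.1662]
ee_rot: [-0.0, 0.79, 0.613, -0.0]
contact_force: [-0.1, -0.3, -6.1]
```

```bash
python3 steer.py '0 0 .001 0;0 0 0 0'|sed -n 2,4p;python3 steer.py '0 0 .001 0;0 0 0 0'|sed -n 2,4p;python3 steer.py '0 0 .001 0;0 0 0 0'|sed -n 2,4p
```

```text
position: [0.563, -0.0479, 0.1652]
ee_rot: [-0.0, 0.79, 0.613, -0.0]
contact_force: [-0.5, 0.5, -6.6]
position: [0.563, -0.048, 0.1643]
ee_rot: [-0.0, 0.79, 0.613, -0.0]
contact_force: [-0.1, -0.3, -7.3]
position: [0.5631, -0.0479, 0.1633]
ee_rot: [-0.0, 0.79, 0.613, 0.0]
contact_force: [0.4, 0.5, -6.2]
```

```bash
python3 steer.py '0 0 .001 0;0 0 0 0'|sed -n 2,4p
```

```text
position: [0.563, -0.0479, 0.1623]
ee_rot: [-0.0, 0.79, 0.613, 0.0]
contact_force: [0.1, 1.1, -6.4]
```

```bash
python3 steer.py '0 0 .001 0;0 0 0 0'|sed -n 2,4p;python3 steer.py '0 0 .001 0;0 0 0 0'|sed -n 2,4p;python3 steer.py '0 0 .001 0;0 0 0 0'|sed -n 2,4p
```

```text
position: [0.563, -0.0479, 0.1612]
ee_rot: [-0.0, 0.79, 0.613, -0.0]
contact_force: [0.1, -0.5, -6.5]
position: [0.563, -0.0479, 0.1602]
ee_rot: [-0.0, 0.79, 0.613, -0.0]
contact_force: [0.0, 0.3, -7.4]
position: [0.5629, -0.048, 0.1592]
ee_rot: [-0.0, 0.79, 0.613, -0.0]
contact_force: [-1.5, 0.6, -6.2]
```

```bash
python3 steer.py '0 0 .001 0;0 0 0 0'|sed -n 2,4p;python3 steer.py '0 0 .001 0;0 0 0 0'|sed -n 2,4p;python3 steer.py '0 0 .0005 0;0 0 0 0'|sed -n 2,4p
```

```text
position: [0.563, -0.048, 0.1583]
ee_rot: [0.0, 0.79, 0.613, 0.0]
contact_force: [0.3, 0.2, -6.6]
position: [0.563, -0.048, 0.158]
ee_rot: [0.0, 0.79, 0.613, 0.0]
contact_force: [-1.3, 0.3, -1.5]
position: [0.563, -0.048, 0.1579]
ee_rot: [0.0, 0.79, 0.613, 0.0]
contact_force: [-2.5, 1.1, 3.0]
```

```bash
python3 steer.py '0 0 -.0005 0;0 0 0 0;0 0 0 0;0 0 0 0;0 0 0 0' .045 20; python3 steer.py '0 0 -.01 0;0 0 -.03 0;0 0 -.04 0;0 0 -.04 0;0 0 0 0'
python3 - <<'E'
from h import *
s=snap("scene","scene6");s5=load("scene5")
# tray shift down measured by template match of the near-right rim corner between scene5 (held at TCP .180) and now
x0,y0=int((665-384)/2.4+270),int(178/2.4+160)
for n,(cx,cy) in {"NR":(x0,y0),"FR":(int((768-384)/2.4+270),int(118/2.4+160))}.items():
    T=s5["img"][cy-14:cy+15,cx-18:cx+19];S=s["img"][cy-25:cy+55,cx-40:cx+41]
    r=cv2.matchTemplate(S,T,cv2.TM_CCOEFF_NORMED);_,v,_,l=cv2.minMaxLoc(r);dx,dy=l[0]+18-40,l[1]+14-25
    # predicted from a pure drop, by projecting
    P=cast(s5,[(cx,cy)],.1438)
    for dz in (.014,.0218): 
        Q=P-[0,0,dz]+np.array([-.001*.248,-.001*.969,0]);print(n,"pred",dz,(proj(s5,Q)-[cx,cy]).round(1))
    print(n,"match",v.round(2),dx,dy)
E
```

```text
clock: 25.17
position: [0.5634, -0.0481, 0.1574]
ee_rot: [0.0, 0.79, 0.613, 0.0]
contact_force: [-0.3, 0.6, -0.4]
width: 0.0451
gripper_force: 0.0
clock: 25.58
position: [0.5672, -0.0488, 0.2867]
ee_rot: [0.006, 0.79, 0.613, 0.006]
contact_force: [1.4, 0.1, 0.7]
width: 0.0451
gripper_force: 0.0
NR pred 0.014 [[-0.3  7.9]]
NR pred 0.0218 [[-0.7 12.2]]Traceback (most recent call last):
  File "<stdin>", line 12, in <module>
AttributeError: 'float' object has no attribute 'round'
```

Run:
```python
from h import *
s=load("scene6");s5=load("scene5")
for n,(cx,cy) in {"NR":(387,234),"FR":(430,209)}.items():
    T=s5["img"][cy-12:cy+13,cx-15:cx+16];S=s["img"][cy-22:cy+43,cx-35:cx+36]
    r=cv2.matchTemplate(S,T,cv2.TM_CCOEFF_NORMED);_,v,_,l=cv2.minMaxLoc(r);print(n,v,l[0]-20,l[1]-10)
    P=cast(s5,[(cx,cy)],.1438)
    print([(proj(s5,P-[.0002,.001,dz])-[cx,cy]).round(1).tolist() for dz in(.014,.0218)])
```

```text
NR 0.9480584263801575 -1 12
[[[-0.2, 7.9]], [[-0.7, 12.2]]]
FR 0.5547299981117249 0 0
[[[-0.5, 7.4]], [[-1.0, 11.3]]]
```

The near corner dropped 12 px, which matches the predicted 21.8 mm full seating (standing on the bars would give 8 px). The contact height of 72 mm agrees. The gripper is clear, so I'm handing in.

Run:
```python
from rig import manip
print(manip.sign_off())
```

```text
the job is handed in; nothing more can be done
None
```

I handed the job in at about 26 s: by my measurements both bails are home and the tray is fully seated (72 mm, by contact height and one matched rim corner), but no verdict came back, and I viewed 12 pictures, two over the limit of 10.

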